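# Tip a plaster mould piece onto its back and cam-clamp it on the trimming board

## Task

The freshly cast plaster mould piece stands on its end on the trimming board. Push it over, high on its keyed face, so that it lies on its plain back with the key up: the rubber takes the fall, but do not pick it up, as its fresh edges chip. Slide it gently home against the end stop, square to the fence; only then swing the cam lever round until the cam grips the piece firmly against the fence and stays tight when you let go, without crushing the plaster. Leave the other casts and the pot where they are.

Things in the scene. Friction and masses are not known exactly. Their poses are not given: they have to be found in the camera images.
- mould: White plaster mould piece, plain block 68 x 92 x 42 mm, 0.22-0.45 kg. Origin: centre of its plain back (a 68 x 92 face); z axis points out through the keyed face (small round knob, 2 mm high), 42 mm off; y along the 92 mm. Starts standing on an end, y up, origin 46 mm above the rubber, back to the end stop, up to 0.12 rad askew. Friction on the rubber 0.5-0.7. A push over 30 N chips it.
- board: Plywood trimming board 320 (x) x 215 (y) x 15 mm fixed on the bench; y from -102 to +112. Origin on the bench under it, x axis towards the end stop, y away from the fence. A rubber facing (x -155 to +115, y -36 to +62) has its top at z = 18 mm; the piece stands on it near its -x end.
- board_stop (a point): Middle of the end stop's face, 30 mm above the bench: a wooden batten across the board's far end (face at board x = +115 mm, top 42 mm above the bench). A piece lying home against it has its origin 46 mm short of it, at board x = 69 mm.
- board_fence (a point): Point on the board (x = 0, y = -34, z = 30 mm) near the face of the wooden fence that runs parallel to x on the -y side (x -130 to +110, 26 mm thick, top at 42 mm, two thumb screws behind it). The fence is set by hand: its face may be up to 3 mm either side of this point, not measured, to be felt. It does not give under load. The piece starts 3 to 28 mm clear of it.
- cam_clamp: Eccentric cam clamp on the board's +y side. Origin at its pivot, 15 mm above the bench, at board x = 60, y = 59.5 mm; axes as the board's. The cam is a wooden disc some 48 mm across, 22 to 46 mm above the bench, turning off-centre. It stays where it is left, also under load. Its grip on the piece: 10 N or more is firm, over 55 N crushes the plaster.
- cam (a joint): Turn of the lever, rad: 0 = open, growing counterclockwise from above, to 2.3. Lever direction in the board frame: 1.431 plus this (open: to +y; swings towards -x). With the piece on the fence the cam bites somewhere between 0.75 and 1.85 rad, depending on the fence: to be felt. It turns freely (0.06 N m) till then; then 1 N on the post gives 3 to 5.5 N of grip; some 65% of it stays.
- cam_grip (a point): Point on the axis of the lever's upright round wooden grip post, 85 mm from the pivot, 65 mm above the bench. The post is 18 mm in diameter, from 39 to 86 mm above the bench, and can be pushed or held from above while it swings.
- small_cast: Bystander: small white plaster block 52 x 72 x 34 mm lying on the bench to the right of the board. Origin under its centre.
- flat_cast: Bystander: flat white plaster piece 63 x 63 x 15 mm lying on the bench to the left of the board. Origin under its centre.
- pot: Bystander: pigment pot, 55 mm in diameter, 64 mm tall, standing on the bench to the left of the board. Origin under its centre.
Mind the look-alikes: they are no part of the job. What is shaped like the mould but green or red is not meant.

How it is judged (in metres and radians):
On the way, in this order (a step that is already met when the one before it is completed fails the run):
1. the piece lies on its plain back on the board, key up (angle between mould's own z axis and vertical below 0.08 rad and height (world z) of mould below 0.024 m), for 0.2 s.
2. it is home against the end stop (within 3 mm), the lever not yet swung round (x of mould in the frame of board above 0.066 m and angle between mould's own z axis and vertical below 0.08 rad and value of joint cam below 0.7 rad), for 0.2 s.
At the end, for the whole second after the job is handed in: The mould piece lies on its plain back on the board, key up, within 3 mm of the end stop, square to the board within 0.05 rad, at rest, and is held by the cam with at least 10 N after the robot has let go (angle between mould's own z axis and vertical below 0.06 rad and height (world z) of mould below 0.024 m and x of mould in the frame of board above 0.066 m and angle between the y axis of mould and the x axis of board, either way round below 0.05 rad and contact force between mould and cam_clamp above 10 N and linear speed of mould below 0.01 m/s); the robot touches nothing.
It fails at once if the mould piece is lifted off the board (origin more than 15 mm above where it stood) (height (world z) of mould above 0.079 m).
It fails at once if the cam presses the plaster with more than 55 N (contact force between mould and cam_clamp above 55 N).
It fails at once if the robot presses on the plaster with more than 30 N (contact force between the arm and mould above 30 N).
It fails at once if a bystander cast or the pot is moved by more than 20 mm (distance of any of small_cast, flat_cast, pot from where it was at the start of the episode above 0.02 m).
It also fails if it takes over 70 s, if anything falls off the work surface, if the arm or the gripper's body presses on something with over 40 N, if the wrist force passes 120 N, or if a joint passes its speed limit or range.

## Robot

A 6-joint arm with a two-finger parallel gripper is mounted at the origin on the work surface; the furniture and walls round the work are solid. World frame = base frame: x ahead of the robot, y to its left, z up, the work surface at z = 0. Lengths are in m, angles in degrees, forces in N, time in s.
With the tool pointing down it reaches from about 0.325 to 0.9 m from the base axis. Payload 6.1 kg.
Tool frame: the origin (TCP) lies on the centre line of the jaws, within the pads' length; the fingertips stand 19 mm ahead of it and the grasp point (between the pads) is the TCP; z points along the fingers, y is the line along which they close (so a half turn about z gives the same grasp; the last joint's range is limited). The gripper opens to 87 mm and grips with 3 to 60 N. Pads are 19 mm wide; open, the fingers measure 117 mm over their backs; the gripper's body (75 mm by 190 mm) begins 51 mm behind the grasp point.
Start: joints at [57.519, 12.628, 87.462, -0, 79.91, -7.225], TCP at [0.267, 0.565, 0.242] pointing down, gripper open.
Joint ranges: [-170.65, 170.65], [-52.31, 119.04], [5.05, 147.46], [-71.25, 251.25], [11.57, 151.72], [-153.62, 153.62]. Speed limits (degrees/s): [147.25, 147.25, 172.46, 180, 180, 180].

## Interface

Orientations are given as a 3x3 rotation matrix whose columns are the frame's x, y, z axes.
In Python, from plant import manip, set_gripper, solver, read_camera, ticket gives the robot as it stands. Calls block until the motion is done:
- manip.reach(position, orientation): joint-space move of the TCP to a pose.
- manip.movel(position, rot=None, rate=0.15, contact_N=None): straight line of the TCP; rot=None keeps the orientation; rate is the mean speed in m/s. With contact_N (N) it stops when the force on the tool has changed by that much, and returns True; else False.
- manip.goto_joints(angles): joint-space move.
- set_gripper(opening, grip_force=None): opening from 0.0 (shut) to 1.0 (fully open); grip_force is the grip in N (None keeps the last); returns when the fingers have stopped.
- manip.pause(seconds).
- solver.inverse_kinematics(position, orientation): joint angles nearest the present ones, or None.
- read_camera(name): name is "scene" or "top" or "wrist"; returns a dict with "pixels" (480x640x3 uint8, red, green, blue), "range_z" (480x640 float32, m along the optical axis (not along the pixel's ray), 0 where there is no reading), "vertical_fov" (degrees; the focal length in pixels is half the picture's height over the tangent of half this angle, whatever the lens; pixels are square), "cx", "cy" (the principal point, pixels), "k1" (the pictures are not rectified: a ray, as slopes to the right and down, at radius r is drawn at 1 + k1 r^2 times it, then the intrinsics apply), "world_from_camera" (4x4, takes a point from camera to world coordinates). Camera axes: x right, y down, z forward; pixel columns grow to the right and rows downward; lengths in m; the calibration is good to about 2 mm. A picture is of the moment at which its call begins.
A pose or a line that the arm cannot do raises manip.MotionError and nothing moves.
- ticket.hand_in(): hands the job in; it is judged then, once.
Readings, each from a call of its own:
- manip.get_t(): time.
- manip.get_joint_positions(): joint angles.
- manip.get_joint_velocities(): joint speeds.
- manip.get_effort(): joint torques, N m.
- manip.get_tcp_pos(): TCP position.
- manip.get_eef_rot(): TCP orientation.
- manip.get_wrist_force(): force on the tool from outside, world axes, zero at the start.
- manip.get_wrist_torque(): the same for the moment, N m.
- manip.get_grip_width(): opening from 0.0 (shut) to 1.0 (fully open).
- manip.get_finger_force(): force on a finger pad.
Only numpy, scipy, OpenCV 4.12 (cv2) and the standard library are available. Lean on these libraries where they do the work, as an engineer would, in place of code of your own. Each camera call takes 0.05 s, during which the arm holds its last target. There are 200 camera calls.

## Working session

There is one attempt and no reset: what is moved stays moved. The work goes in short steps, each a Python script; the robot and the scene stay as the last script left them, time stands still between calls to the robot, and variables do not carry over. Pictures are saved under pics/ and viewed, at most 10 in all, crops included, and the job is handed in when it is done.

```bash
ls; mkdir -p pics; cat > h.py <<'E'
import numpy as np, cv2
from plant import manip, set_gripper, solver, read_camera, ticket
def snap(n,f):
    d=read_camera(n); cv2.imwrite('pics/'+f+'.png',d['pixels'][:,:,::-1]); np.savez('pics/'+f+'.npz',**d); return d
def cloud(d):
    h,w=d['range_z'].shape; f=h/2/np.tan(np.radians(d['vertical_fov'])/2)
    K=np.array([[f,0,d['cx']],[0,f,d['cy']],[0,0,1.]])
    u,v=np.meshgrid(np.arange(w),np.arange(h))
    p=cv2.undistortPoints(np.stack([u,v],-1).reshape(-1,1,2).astype(float),K,np.array([float(d['k1']),0,0,0,0])).reshape(h,w,2)
    z=d['range_z']; P=np.stack([p[...,0]*z,p[...,1]*z,z],-1)
    T=d['world_from_camera']; Q=P@T[:3,:3].T+T[:3,3]; Q[z==0]=np.nan; return Q
E
python3 - <<'E'
from h import *
a=snap('top','top0');b=snap('scene','sc0')
print(a['k1'],a['world_from_camera'],manip.get_t())
E
```

```text
pics
-0.14872382260655378 [[-0.02337625 -0.97066672  0.23928994  0.17147315]
 [-0.99970949  0.02129042 -0.01129826  0.34389744]
 [ 0.00587226 -0.23948454 -0.97088242  1.37806164]
 [ 0.          0.          0.          1.        ]] 0.1
```

View pics/top0.png

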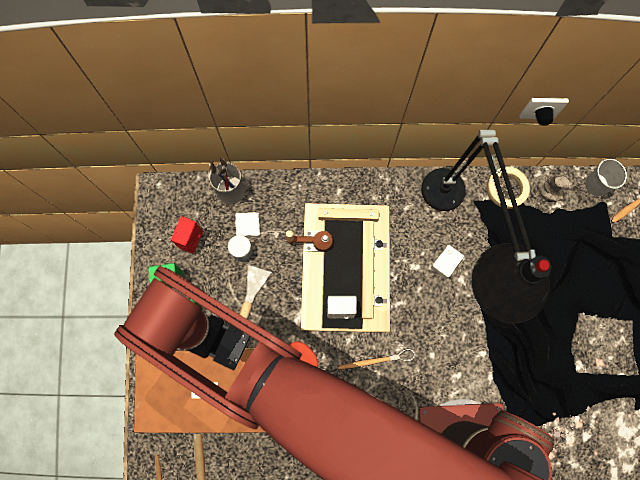

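View pics/sc0.png

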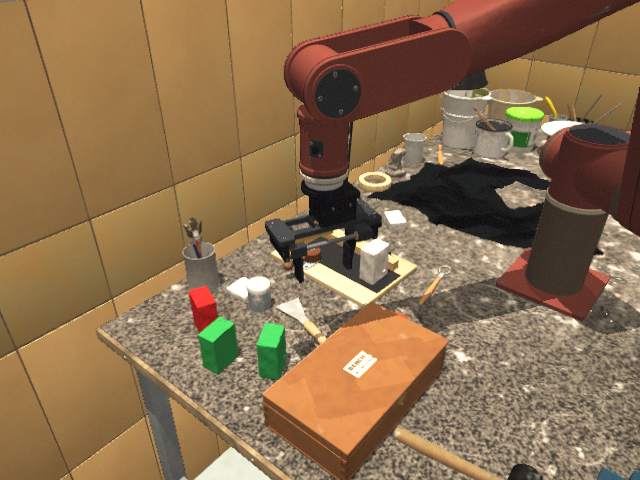

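The top view shows the board spanning about (303–389, 205–331), with the stop at its top (345,213) and the fence on its right (x≈375). The mould stands at (342,306). The cam is at (322,240) with its lever to the left, and the pot and flat cast are at (239,247) and (248,223). Next I'll measure the board and the mould.

```bash
python3 - <<'E'
from h import *
d=dict(np.load('pics/top0.npz'));Q=cloud(d);c=d['pixels'].astype(int)
sub=np.zeros(Q.shape[:2],bool);sub[195:340,292:400]=1
m=sub&(Q[...,2]>.009)&(Q[...,2]<.13)
n,l,s,_=cv2.connectedComponentsWithStats(m.astype(np.uint8))
k=1+np.argmax(s[1:,4]);m=l==k;P=Q[m]
r=cv2.minAreaRect(P[:,:2].astype(np.float32)*1000);print('board',r,cv2.boxPoints(r))
w=sub&(Q[...,2]>.095);P=Q[w];print('mould top n',len(P),P[:,2].mean(),cv2.minAreaRect(P[:,:2].astype(np.float32)*1000))
for nm,(u,v) in dict(pot=(239,243),flat=(248,223),small=(448,260),camhub=(325,240),grip=(291,238),rub=(340,270),stop=(350,213),fence=(370,270),ply=(312,290)).items(): print(nm,Q[v,u].round(4))
# rubber: dark pixels
dk=sub&(c.sum(-1)<110)&(abs(Q[...,2]-.018)<.006);print(len(Q[dk]),cv2.minAreaRect(Q[dk][:,:2].astype(np.float32)*1000))
E
```

```text
board ((447.98443603515625, 277.12249755859375), (243.87991333007812, 322.26983642578125), 87.08428955078125) [[280.8554  163.5368 ]
 [602.70807 147.14398]
 [615.11346 390.7082 ]
 [293.2608  407.101  ]]
mould top n 534 0.10865381555631597 ((337.3622741699219, 284.3111572265625), (63.705650329589844, 42.123905181884766), 88.85379028320312)
pot [0.4985 0.5229 0.0629]
flat [0.5613 0.5071 0.0163]
small [0.4519 0.0137 0.0316]
camhub [0.5041 0.3157 0.052 ]
grip [0.5061 0.3972 0.0709]
rub [0.4355 0.2802 0.0202]
stop [0.5738 0.252  0.0431]
fence [0.429  0.209  0.0451]
ply [0.3881 0.3498 0.017 ]
448 ((428.0589294433594, 249.79708862304688), (143.78033447265625, 270.3805236816406), 86.31013488769531)
```

```bash
python3 - <<'E'
from h import *
d=dict(np.load('pics/top0.npz'));Q=cloud(d);c=d['pixels'].astype(int)
sub=np.zeros(Q.shape[:2],bool);sub[195:340,292:400]=1
hsv=cv2.cvtColor(d['pixels'],cv2.COLOR_RGB2HSV)
m=sub&(Q[...,2]>.009)&(Q[...,2]<.024)&(c[...,0]>c[...,2]+35)
m=cv2.morphologyEx(m.astype(np.uint8),cv2.MORPH_OPEN,np.ones((3,3)))>0
m0=sub&(Q[...,2]>.009)
R=[];L=[];B=[]
for v in range(212,326,2):
    u=np.where(m[v])[0]
    if len(u)>4: R.append(Q[v,u[-1]]);L.append(Q[v,u[0]])
for u in range(308,384,2):
    v=np.where(m[:,u])[0]
    if len(v)>2:B.append(Q[v[-1],u])
from numpy import polyfit
R,L,B=map(np.array,(R,L,B))
def rob(x,y):
    k=np.ones(len(x),bool)
    for _ in range(6):
        p=polyfit(x[k],y[k],1);e=abs(y-np.polyval(p,x));k=e<max(.002,2*np.median(e[k]))
    return p,k.sum()
for n,A,i,j in (('R',R,0,1),('L',L,0,1),('B',B,1,0)):
    p,k=rob(A[:,i],A[:,j]);print(n,p,np.degrees(np.arctan(p[0])),k,len(A),A[:,2].mean())
# fence top, stop top
f=sub&(abs(Q[...,2]-.043)<.007);f[:,:355]=0;f[:224]=0;f=cv2.morphologyEx(f.astype(np.uint8),cv2.MORPH_OPEN,np.ones((3,3)))>0
print('fence',cv2.minAreaRect(Q[f][:,:2].astype(np.float32)*1000))
f=sub&(abs(Q[...,2]-.043)<.007);f[224:]=0
f=cv2.morphologyEx(f.astype(np.uint8),cv2.MORPH_OPEN,np.ones((3,3)))>0
print('stop',cv2.minAreaRect(Q[f][:,:2].astype(np.float32)*1000))
f=sub&(Q[...,2]>.06)&(Q[...,2]<.09);f[:,:280]=0;f[255:]=0;print('post',Q[f].mean(0),len(Q[f]))
q=manip.get_joint_positions();print(q)
Rd=np.array([[0,1,0],[1,0,0],[0,0,-1.]])
for R_ in (Rd,np.array([[1,0,0],[0,-1,0],[0,0,-1.]])):
  for p in ([.25,.28,.12],[.29,.28,.1],[.45,.28,.3],[.3,.28,.3],[.5,.33,.1]): print(p,solver.inverse_kinematics(p,R_))
E
```

```text
R [-0.05114388  0.1811512 ] -2.9277777637859597 51 55 0.0155633567064088
L [-0.08664096  0.39579852] -4.951795754916968 34 55 0.015948433530558786
B [0.04614591 0.27532812] 2.642091715951004 30 38 0.014409018899630888
fence ((429.3285217285156, 214.66958618164062), (27.3933162689209, 231.54776000976562), 87.39937591552734)
stop ((568.9127197265625, 257.33642578125), (149.54779052734375, 37.50939178466797), 85.04728698730469)
post [0.51103035 0.3839956  0.07375995] 7
[ 5.75191612e+01  1.26702012e+01  8.75186009e+01 -1.30584163e-03
  7.99118865e+01 -7.22535317e+00]
[0.25, 0.28, 0.12] [ 3.61527793e+01 -1.64691556e+01  1.29458872e+02 -2.54444375e-14
  6.70102834e+01  3.61527793e+01]
[0.29, 0.28, 0.1] [ 3.27512067e+01 -9.83822552e+00  1.26548115e+02 -2.54444375e-14
  6.32901108e+01  3.27512067e+01]
[0.45, 0.28, 0.3] [ 2.33622606e+01 -2.38659632e+00  9.72537417e+01 -2.54444375e-14
  8.51328546e+01  2.33622606e+01]
[0.3, 0.28, 0.3] [ 3.19826010e+01 -2.02541477e+01  1.12475254e+02 -2.54444375e-14
  8.77788941e+01  3.19826010e+01]
[0.5, 0.33, 0.1] [ 2.58858354e+01  1.70692927e+01  9.81664230e+01 -2.54444375e-14
  6.47642844e+01  2.58858354e+01]
[0.25, 0.28, 0.12] [ 3.61527793e+01 -1.64691556e+01  1.29458872e+02 -2.54444375e-14
  6.70102834e+01  1.26152779e+02]
[0.29, 0.28, 0.1] [ 3.27512067e+01 -9.83822552e+00  1.26548115e+02 -2.54444375e-14
  6.32901108e+01  1.22751207e+02]
[0.45, 0.28, 0.3] [ 2.33622606e+01 -2.38659632e+00  9.72537417e+01 -2.54444375e-14
  8.51328546e+01  1.13362261e+02]
[0.3, 0.28, 0.3] [ 3.19826010e+01 -2.02541477e+01  1.12475254e+02 -2.54444375e-14
  8.77788941e+01  1.21982601e+02]
[0.5, 0.33, 0.1] [ 2.58858354e+01  1.70692927e+01  9.81664230e+01 -2.54444375e-14
  6.47642844e+01  1.15885835e+02]
```

```bash
cat >> h.py <<'E'
th=np.radians(-2.8);u=np.array([np.cos(th),np.sin(th)]);v=np.array([-u[1],u[0]]);o=np.array([.4475,.2604])
def W(x,y,z): return np.r_[o+x*u+y*v,z]     # board (m) -> world
def B(p): q=np.asarray(p)[...,:2]-o; return np.stack([q@u,q@v],-1)
Rd=np.c_[np.r_[v,0],np.r_[u,0],[0,0,-1]]   # tool x=board y, y=board x
Rt=np.c_[np.r_[u,0],-np.r_[v,0],[0,0,-1]]  # tool y along board -y
E
python3 - <<'E'
from h import *
set_gripper(0.0)
manip.reach(W(-.06,.02,.40),Rt)
d=snap('wrist','w0');print(d['world_from_camera'].round(3),manip.get_t())
E
```

```text
[[-0.048 -0.964 -0.263  0.46 ]
 [-0.999  0.046  0.013  0.28 ]
 [-0.     0.263 -0.965  0.542]
 [ 0.     0.     0.     1.   ]] 3.5833
```

View pics/w0.png

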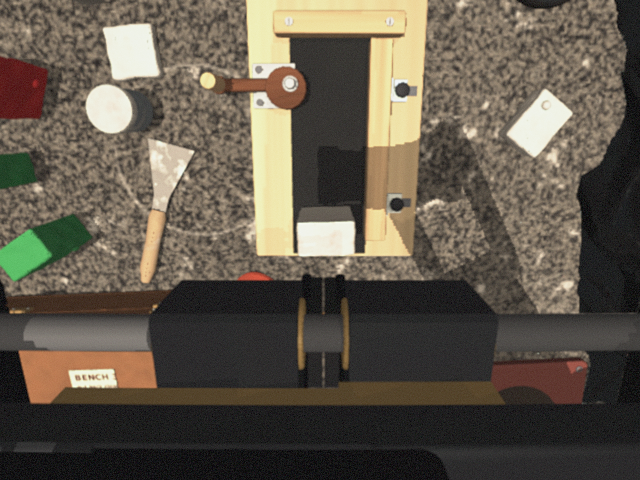

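The wrist view shows the mould at (326,235), the stop's inner edge at row ~37, the fence face at column ~368, the post at (208,80) and the pivot at (289,85).

```bash
python3 - <<'E'
from h import *
d=dict(np.load('pics/w0.npz'));Q=cloud(d);c=d['pixels'].astype(int)
b=np.zeros(Q.shape[:2],bool)
def box(u0,u1,v0,v1,z0,z1):
    m=b.copy();m[v0:v1,u0:u1]=1;return m&(Q[...,2]>z0)&(Q[...,2]<z1)
def show(n,m):
    P=Q[m];r=cv2.minAreaRect(P[:,:2].astype(np.float32)*1000);print(n,len(P),P[:,2].mean().round(4),'mid world',P.mean(0).round(4),'board',B(P.mean(0)).round(4),[np.round(x,1) for x in r])
show('mould',box(280,370,195,262,.1,.13))
show('post',box(190,230,60,100,.08,.095))
show('cam',box(262,310,60,112,.042,.05))
show('fence',box(355,400,40,250,.038,.048))
show('stop',box(265,410,5,45,.038,.05))
m=box(240,430,0,260,.008,.022)&(c[...,0]>c[...,2]+40)
for s,i in (('R',-1),('L',0)):
    p=np.array([Q[r,np.where(m[r])[0][i]] for r in range(115,250,3)]);f=np.polyfit(p[:,0],p[:,1],1);print(s,np.degrees(np.arctan(f[0])),np.median(B(p),0))
p=np.array([Q[np.where(m[:,k])[0][-1],k] for k in list(range(262,295,2))+list(range(372,408,2))]);print('bot',np.median(B(p),0),np.polyfit(p[:,1],p[:,0],1))
E
```

```text
mould 2023 0.1078 mid world [0.34   0.2839 0.1078] board [-0.1085  0.0182] [array([338.2, 283.8]), array([64.9, 41.3]), np.float64(88.8)]
post 233 0.0847 mid world [0.5133 0.4006 0.0847] board [0.0589 0.1433] [array([513.7, 400.9]), array([17. , 16.9]), np.float64(14.3)]
cam 1243 0.0455 mid world [0.5056 0.3222 0.0455] board [0.0551 0.0646] [array([505.7, 322.5]), array([46.7, 45.5]), np.float64(86.0)]
fence 4325 0.0413 mid world [0.4413 0.215  0.0413] board [-0.004  -0.0457] [array([433.6, 214. ]), array([ 28.8, 238.1]), np.float64(87.1)]
stop 3148 0.0412 mid world [0.5723 0.2544 0.0412] board [1.249e-01 1.000e-04] [array([567.4, 256.9]), array([150. ,  35.2]), np.float64(87.3)]
R -2.973029076186474 [-0.05749286 -0.10129465]
L -3.295936096198905 [-0.05759672  0.11106154]
bot [-0.15899976 -0.04652235] [0.04747611 0.27591161]
```

```bash
python3 - <<'E'
from h import *
manip.reach(W(-.175,.018,.2),Rt)
manip.movel(W(-.175,.018,.108),rate=.1)
print(manip.get_tcp_pos(),manip.get_wrist_force())
print(manip.movel(W(-.099,.018,.108),rate=.05,contact_N=12),B(manip.get_tcp_pos()),manip.get_wrist_force())
manip.pause(.5)
manip.movel(W(-.15,.018,.108)); manip.movel(W(-.13,.018,.36),rate=.25)
d=snap('wrist','w1');Q=cloud(d)
m=(Q[...,2]>.05)&(Q[...,2]<.07);bb=B(Q);m&=(bb[...,0]>-.15)&(bb[...,0]<.1)&(bb[...,1]>-.03)&(bb[...,1]<.08)
P=Q[m];print(len(P),P[:,2].mean(),B(P).mean(0),cv2.minAreaRect(B(P).astype(np.float32)*1000),manip.get_t())
E
```

```text
[0.27412015 0.28727573 0.10866942] [-0.14743557 -0.60147552 -0.60786496]
False [-0.09925289  0.01801383] [ 0.21200015 -0.32048695 -0.78875119]
5505 0.05727459572027848 [-0.04034379  0.02066867] ((-12.031120300292969, 23.172584533691406), (156.17051696777344, 69.27635192871094), 5.405411243438721) 9.4333
```

View pics/w1.png

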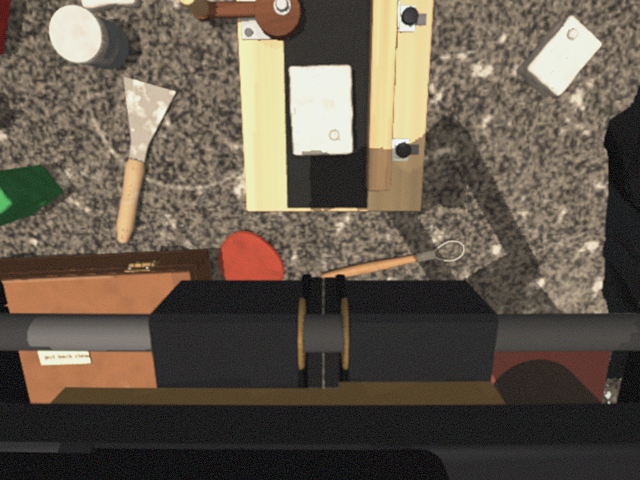

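The piece lies key up, centred at about (321,110), slightly askew and ~18 mm off the fence. I'll push it to the fence, then slide it along to the stop.

```bash
python3 - <<'E'
from h import *
manip.movel(W(-.042,.09,.2),rate=.25); manip.movel(W(-.042,.09,.052),rate=.15)
print('fence',manip.movel(W(-.042,.035,.052),rate=.03,contact_N=8),B(manip.get_tcp_pos()),manip.get_wrist_force())
yc=B(manip.get_tcp_pos())[1]
manip.movel(W(-.042,.09,.052)); manip.movel(W(-.042,.09,.13),rate=.25); manip.movel(W(-.13,0,.13),rate=.25); manip.movel(W(-.13,-.002,.052),rate=.15)
print('push',manip.movel(W(.0,-.002,.052),rate=.05,contact_N=10),B(manip.get_tcp_pos()),manip.get_wrist_force())
print('push',manip.movel(W(.025,-.002,.052),rate=.02,contact_N=10),B(manip.get_tcp_pos()),manip.get_wrist_force(),manip.get_t())
E
```

```text
fence True [-0.0416789   0.04459507] [-0.4296006   3.05284694 -0.21638922]
push False [-0.00102609 -0.00214565] [-7.16052597  0.12711576  4.41596049]
push True [ 0.01128852 -0.00231328] [-0.17674838 -0.48408686  0.53741201] 18.6167
```

```bash
python3 - <<'E'
from h import *
manip.movel(W(-.03,-.002,.052)); manip.movel(W(-.06,0,.33),rate=.25)
d=snap('wrist','w2');Q=cloud(d)
bb=B(Q);m=(Q[...,2]>.054)&(Q[...,2]<.07)&(bb[...,0]>-.1)&(bb[...,0]<.14)&(bb[...,1]>-.045)&(bb[...,1]<.034)
P=Q[m];print(len(P),P[:,2].mean(),B(P).mean(0),cv2.minAreaRect(B(P).astype(np.float32)*1000))
m=(Q[...,2]>.08)&(Q[...,2]<.095)&(bb[...,1]>.06)&(bb[...,1]<.2)&(bb[...,0]>-.05);print('post',len(Q[m]),np.median(bb[m],0))
E
```

```text
6652 0.057456574662502036 [0.06896437 0.00048483] ((68.04947662353516, 0.6055622100830078), (64.9449234008789, 89.43040466308594), 89.95008850097656)
post 326 [0.05934767 0.14251186]
```

View pics/w2.png

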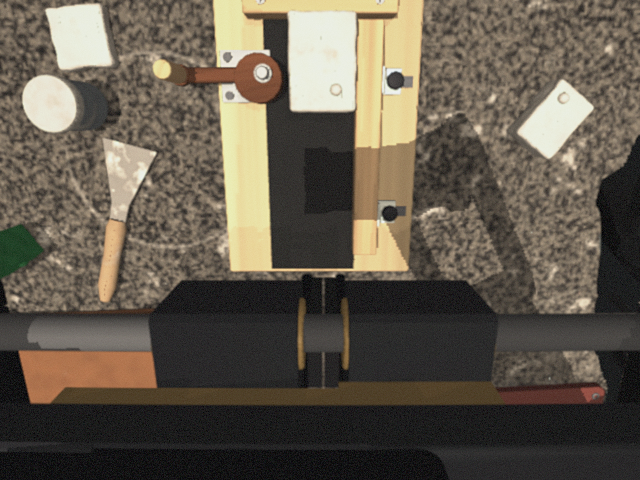

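The piece looks home at board (0.069, 0.0005) and square. I'll press it once more to confirm, then swing the lever with force feedback.

```bash
cat > swing.py <<'E'
from h import *
piv=np.array([.060,.0595])
def pose(phi,gap=0.,z=.075):
    r=np.array([np.cos(phi),np.sin(phi)]);t=np.array([-r[1],r[0]])
    p=piv+.085*r-(.0185+gap)*t
    a=phi-np.pi/2; c,s=np.cos(a),np.sin(a); Rz=np.array([[c,-s,0],[s,c,0],[0,0,1]])
    tw=t[0]*u+t[1]*v
    return W(*p,z),Rz@Rt,tw
def ft(tw,n=6):
    f=[]
    for _ in range(n): f.append(-manip.get_wrist_force()[:2]@tw); manip.pause(.02)
    return np.mean(f)
E
python3 - <<'E'
from swing import *
manip.movel(W(-.02,-.002,.13),rate=.25);manip.movel(W(-.02,-.002,.052),rate=.15)
print('press',manip.movel(W(.025,-.002,.052),rate=.02,contact_N=14),B(manip.get_tcp_pos()),manip.get_wrist_force())
manip.pause(.2);print(manip.get_wrist_force())
manip.movel(W(-.02,-.002,.052));manip.movel(W(-.02,.0,.16),rate=.25)
p,R,t=pose(1.58,.012,.16);manip.movel(p,R,rate=.25)
p,R,t=pose(1.58,.012);manip.movel(p,R,rate=.15);print('f0',ft(t))
for phi in np.arange(1.58,2.12,.06):
    p,R,t=pose(phi);hit=manip.movel(p,R,rate=.05,contact_N=5);f=ft(t,3);print(round(phi-1.431,2),hit,round(f,2))
    if hit or f>4: break
print(manip.get_t())
E
```

```text
press True [ 0.01127259 -0.00217986] [-0.05083202  0.18781998 -0.40022782]
[-0.34987993 -0.43556398 -0.4166692 ]
f0 -0.12446058223402866
0.15 False -0.26
0.21 False -0.19
0.27 False -0.11
0.33 False -0.56
0.39 False 0.24
0.45 False 0.12
0.51 False -0.23
0.57 False -0.43
0.63 False -0.02
0.69 False 0.12
29.5583
```

```bash
python3 - <<'E'
from swing import *
for phi in np.arange(2.14,3.5,.04):
    p,R,t=pose(phi);hit=manip.movel(p,R,rate=.025,contact_N=4.5);f=ft(t,2)
    if hit or abs(f)>1: print(round(phi-1.431,2),hit,round(f,2))
    if hit or f>3: break
q=B(manip.get_tcp_pos());print(q,B(p),manip.get_t())
d=read_camera('wrist');Q=cloud(d);bb=B(Q)
m=(Q[...,2]>.08)&(Q[...,2]<.092)&(bb[...,1]>.03)&(bb[...,1]<.2)&(bb[...,0]>-.06)&(bb[...,0]<.1);c=np.median(bb[m],0)
print('post?',m.sum(),c,np.arctan2(*(c-[.06,.0595])[::-1])-1.431)
E
```

```text
1.19 True 2.26
[-0.00360828  0.11908113] [-0.00447943  0.11789223] 33.6583
post? 534 [-0.00085162  0.12655336] 0.876745355692643
```

```bash
python3 - <<'E'
from swing import *
phi=1.431+1.175
for i in range(40):
    p,R,t=pose(phi);f0=ft(t,2);hit=manip.movel(p,R,rate=.008,contact_N=max(7.3-f0,1));f=ft(t,3);print(round(phi-1.431,3),hit,round(f0,2),round(f,2),B(manip.get_tcp_pos()).round(4))
    if hit or f>6.5 or manip.get_t()>52: break
    phi+=.006
print(manip.get_t())
E
```

```text
1.175 False 2.64 3.05 [-0.0035  0.119 ]
1.181 False 2.86 5.07 [-0.0038  0.1188]
1.187 False 5.01 5.59 [-0.0041  0.1185]
1.193 False 5.8 6.33 [-0.0043  0.1183]
1.199 False 6.93 6.73 [-0.0046  0.118 ]
35.3833
```

```bash
python3 - <<'E'
from swing import *
phi=1.431+1.202
for i in range(8):
    p,R,t=pose(phi);manip.movel(p,R,rate=.008,contact_N=2);f=ft(t,5);print(round(phi-1.431,3),round(f,2))
    if f>7.5: break
    phi+=.003
pos=manip.get_tcp_pos(); manip.movel(pos-np.r_[t,0]*.03,rate=.05)
print('released',ft(t)); manip.movel(pos-np.r_[t,0]*.03+[0,0,.1],rate=.2)
manip.movel(W(-.06,.03,.33),Rt,rate=.25)
d=snap('wrist','w3');Q=cloud(d);bb=B(Q)
m=(Q[...,2]>.054)&(Q[...,2]<.07)&(bb[...,0]>0)&(bb[...,0]<.14)&(bb[...,1]>-.045)&(bb[...,1]<.034)
P=Q[m];print(len(P),B(P).mean(0),cv2.minAreaRect(B(P).astype(np.float32)*1000),manip.get_t())
m=(Q[...,2]>.08)&(Q[...,2]<.095)&(bb[...,1]>.04)&(bb[...,1]<.2)&(bb[...,0]>-.07);c=np.median(bb[m],0);print('post',c,np.arctan2(*(c-[.06,.0595])[::-1])-1.431)
E
```

```text
1.202 8.08
released -0.27141551954143955
6663 [0.06897514 0.00099453] ((68.16886901855469, 1.0884456634521484), (89.19173431396484, 65.60121154785156), 0.3188927173614502) 38.4917
post [-0.01311822  0.10156915] 1.1884894134206254
```

View pics/w3.png

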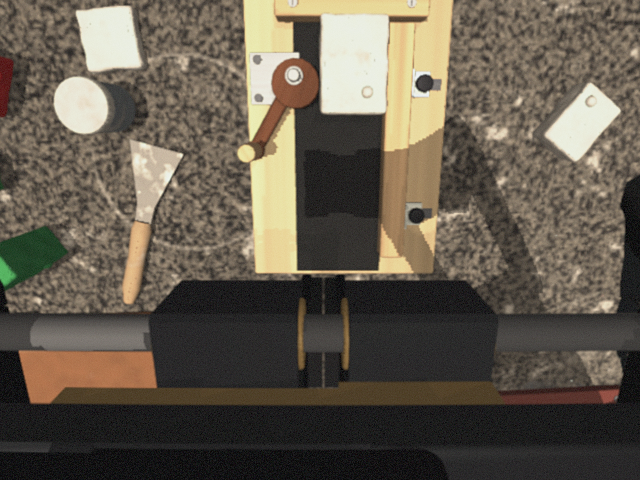

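The lever has stayed at about 1.19 rad with the post at (250,152). The cam is against the piece, which is square and home at (354,63), and the bystanders look unmoved.

```bash
python3 -c "
from h import *
print(ticket.hand_in())"
```

```text
the job is handed in; nothing more can be done
None
```

I handed the job in at about 38.5 s, with no verdict returned: the piece lies key up, home against the end stop and square to the fence, and the cam is set at about 1.19 rad after an 8 N push on the post. From the stated ratios that should leave roughly 16–29 N of grip; I could not measure the grip directly.

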